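Bring the test transformer up to 110 V for a returned hire tool

TASK

A returned 110 V hire tool is waiting for its test run. Wind the test set's voltage knob back down to its zero stop, only then switch the set on at its rocker, and raise the knob to the 110 V mark, never letting it go above 120 V while the set is on. Let go and leave the set switched on at 110 V, with the other things on the counter left where they are.

Things in the scene. Friction and masses are not known exactly. Their poses are not given: they have to be found in the camera images.
- set: The test set: heavy, fixed grey steel case, 250 mm deep, 340 wide, 84 high at its near edge, 166 at the far one; side handles add 23 mm each side. Origin: centre of its underside, on the counter; x towards its high back, y to the operator's left. Its panel slopes up at 18 degrees away from the operator: knob on the left, mains rocker low right, socket and fuses (14 mm high) top right
- knob_axis (a point): Centre of the voltage knob's grip, on its axis, 22 mm above the panel. Axes fixed to the panel: z out of it along the knob's axis, x up the slope, y to the operator's left. Black fluted round grip 44 mm across, from 7 to 36 mm above the panel, over a skirt 72 mm across, its top 7 mm above the panel. Stiff (0.15 N m of rubbing), stays where left. Nothing else raised within 70 mm
- dial (a joint): Angle of the voltage knob in rad: 0 at the zero stop (0 V), growing as it is turned clockwise seen from in front of the panel, to 5.236 at the other stop (250 V): 0.02094 rad per volt, so 110 V is 2.304 and 120 V is 2.513. The knob starts somewhere between 130 V and 190 V. A 25 N grip turns it without slipping; at a stop it goes no further and the fingers slip round it
- pointer_tip (a point): Outer end of the white pointer line on the knob's skirt, 45 mm from the axis and 7 mm above the panel; it turns with the knob (z out of the panel)
- mark_zero (a point): The long 0 V mark, 46 mm from the knob's axis; the pointer lies over it at the zero stop. The scale is on a flush white disc 134 mm across: a long mark every 50 V, a short one every 10 V, 0 to 250 V over 300 degrees, clockwise seen from in front of the panel; two small solid triangles outside it point at 110 V and at 230 V
- mark_110 (a point): The short 110 V mark on the scale, 50 mm from the axis, on the panel, beside the first of the two triangles counting clockwise from zero; a little to the left of straight up the slope
- switch_on_half (a point): Middle of the ON half of the black mains rocker, as it stands when off: 9.5 mm above the panel, 11 mm up the slope from the pivot. Fixed to the panel, axes as knob_axis. Rocker 32 mm long up the slope, 22 wide: the upper half (white bar) is ON and stands up when off, the lower half (white ring) is OFF. The nearest raised thing is a pilot lens 7 mm high, 55 mm to the right
- rocker (a joint): Angle of the mains rocker in rad: 0 off (as it starts), 0.30 fully on; it stays where it is left. Pressing the ON half straight into the panel takes 3 to 5 N; its outer end goes down about 5 mm, until that half lies parallel to the panel, 6 mm above it
- chuck_mid (a point): Bystander: steel drill chuck standing on the counter beside the set, 42 mm across, 56 mm high; the point is its centre, half-way up
- core_bit_mid (a point): Bystander: dark steel core bit, a cup open at the top, 68 mm across, 62 mm high, between the set and the robot; the point is its centre, half-way up
- carton_mid (a point): Bystander: small closed cardboard carton of carbon brushes beside the set, 75 x 55 x 40 mm; the point is its centre
- side_handle_mid (a point): Bystander: black side handle of a grinder lying beside the set, about 115 mm long, 40 mm wide, 32 mm high; the point is its centre

How it is judged:
By the outcome, as a careful person would: the job done as asked, in the order asked, and still so for the second after the job is handed in, with the robot touching nothing.
It also fails if it takes over 72 s, if anything falls off the work surface, if the arm or the gripper's body presses on something with over 40 N, if the wrist force passes 120 N, or if a joint passes its speed limit or range.

ROBOT

A 6-joint arm with a two-finger parallel gripper is mounted at the origin on the work surface. World frame = base frame: x ahead of the robot, y to its left, z up, the work surface at z = 0. Lengths are in mm, angles in rad, forces in N, time in s.
With the tool pointing down it reaches from about 350 to 975 mm from the base axis. Payload 7.1 kg.
Tool frame: the origin (TCP) lies on the mounting face of the last link; the fingertips stand 182 mm ahead of it and the grasp point (between the pads) lies 163 mm ahead of it (ctrl.tcp_to_tips is the distance from the TCP to the fingertips, in mm); z points along the fingers, y is the direction in which the jaws open and shut (so a half turn about z gives the same grasp; the last joint's range is limited). The gripper opens to 88 mm and grips with 3 to 60 N. Pads are 20 mm wide; open, the fingers measure 115 mm over their backs; the gripper's body (75 mm by 178 mm) begins 61 mm behind the grasp point.
Start: joints at [1.189, 0.423, 1.63, -0, 1.089, -0.019], TCP at [221.777, 584.313, 404.675] pointing down, gripper open.
Joint ranges: [-3, 3], [-0.9, 2.11], [0.09, 2.58], [-1.31, 4.45], [0.11, 2.69], [-2.54, 2.54]. Speed limits (rad/s): [2.39, 2.39, 3.01, 3.14, 3.14, 3.14].

INTERFACE

Orientations are given as a rotation vector (axis times angle).
In Python, from workcell import ctrl gives the robot as it stands. The module is installed in compiled form; this text tells all that it offers.
- The arm moves only by the tool send_rows, never from a script. Its argument "commands" is a list of rows, each an object with "translation": the shift along the world's x, y, z normalised to -1 to 1, where 1 is 0.1 m, a list of three; "twist": the turn, a rotation vector about the world's x, y, z normalised to -1 to 1, where 1 is 0.5 rad, a list of three. A call has exactly 10 rows; each row is the pose to reach, as a shift and turn from the pose commanded when the call began; what a row does not reach only later rows make up. A row lasts 1/10 s, in which the tool goes at most 50 mm and 8.59 degrees, less where a joint would pass 70% of its speed; a pose out of reach is approached as far as the arm can. A call with a number of a shift or a turn outside -1 to 1 is refused whole. A call with a gripper value outside its range is refused whole. "grip" is the closure, from -1 (fully open) to 1 (shut), set as the call begins (left out, the last holds). The fingers move at their own pace and stop on an object; the grip force is fixed at half the most. Time passes only in rows, so rows that repeat a pose let the fingers close, or fill a call up. It gives the time, the measured TCP pose, the force and the opening at its end, in the units of the state.
- ctrl.get_obs(): the state, without advancing time (a new reading comes with each control period).
- ctrl.get_image(name): name is "scene" or "top"; returns a dict with "img" (480x640x3 uint8, red, green, blue), "intrinsics" (3x3 intrinsics, pixels), "cam_to_world" (4x4, takes a point from camera to world coordinates). Camera axes: x right, y down, z forward; pixel columns grow to the right and rows downward; lengths in mm; the calibration is good to about 2 mm. A picture is of the moment at which its call begins. There is no depth.
- ctrl.close_job(): hands the job in, once; it reports no verdict.
The state is a dict: "t": time; "qpos": joint angles; "qvel": joint speeds; "joint_torque": joint torques, N m; "ee_pos": TCP position; "orientation": TCP orientation; "ft_force": force on the tool from outside, world axes, zero at the start; "moment": the same for the moment, N m; "width": finger opening in mm.
Only numpy, scipy, OpenCV 4.12 (cv2) and the standard library are available. Lean on these libraries where they do the work, as an engineer would, in place of code of your own. Each camera call takes 0.05 s, during which the arm holds its last target. There are 200 camera calls.

## Working session

There is one attempt and no reset: what is moved stays moved. The work goes in short steps, Python scripts to look and compute and a tool call to move; the robot and the scene stay as the last step left them, time stands still between calls to the robot, and variables do not carry over. Pictures are saved under pics/ and viewed, about 8 in all and at most 12, crops included, and the job is handed in when it is done.

Besides the shell and the picture viewer there is one more tool, called after ">>>" as name([rows], argument=value, ...), one row to a line, values as JSON. send_rows: Moves the arm, as the interface text tells. Its arguments: {"type":"object","properties":{"commands":{"type":"array","items":{"type":"object","properties":{"translation":{"type":"array","items":{"type":"number"}},"twist":{"type":"array","items":{"type":"number"}}}}},"grip":{"type":"number"}},"required":["commands"]}

```bash
mkdir -p pics
python3 - <<'E'
from workcell import ctrl
import cv2
o=ctrl.get_obs(); print({k:(o[k] if not hasattr(o[k],'round') else o[k].round(3) if hasattr(o[k],'shape') else round(o[k],3)) for k in o}, ctrl.tcp_to_tips)
for n in("scene","top"):
    d=ctrl.get_image(n); cv2.imwrite(f"pics/{n}0.png",d["img"][:,:,::-1]); print(n,d["intrinsics"],d["cam_to_world"])
E
```

```text
{'t': 0.0, 'qpos': array([ 1.189,  0.424,  1.631, -0.   ,  1.089, -0.019]), 'qvel': array([-0.001,  0.   ,  0.001, -0.   ,  0.   ,  0.001]), 'joint_torque': array([-1.0000e-03, -5.4462e+01, -2.7367e+01,  6.4000e-02,  2.3000e-02,
       -0.0000e+00]), 'ee_pos': array([221.685, 584.073, 403.904]), 'orientation': array([-5.67e-01, -3.09e+00,  2.00e-03]), 'ft_force': array([-0.054,  0.033, -0.28 ]), 'moment': array([-0.023, -0.03 ,  0.002]), 'width': 87.82919899513396} 182.0
scene [[438.47157728   0.         319.41559792]
 [  0.         438.47157728 240.32376027]
 [  0.           0.           1.        ]] [[ 7.26766816e-01  5.66742636e-01 -3.88088623e-01  8.95960811e+02]
 [ 6.86778899e-01 -5.89661515e-01  4.25010637e-01 -3.65938338e+02]
 [ 1.20307235e-02 -5.75414705e-01 -8.17773306e-01  8.56788711e+02]
 [ 0.00000000e+00  0.00000000e+00  0.00000000e+00  1.00000000e+00]]
top [[566.06108235   0.         312.34977962]
 [  0.         566.06108235 236.58230826]
 [  0.           0.           1.        ]] [[ 2.82736234e-02 -9.94305169e-01  1.02751315e-01  4.18761347e+02]
 [-9.99507721e-01 -2.67228712e-02  1.64379008e-02  2.62872975e+01]
 [-1.35984796e-02 -1.03165491e-01 -9.94571246e-01  1.12262796e+03]
 [ 0.00000000e+00  0.00000000e+00  0.00000000e+00  1.00000000e+00]]
```

View pics/top0.png

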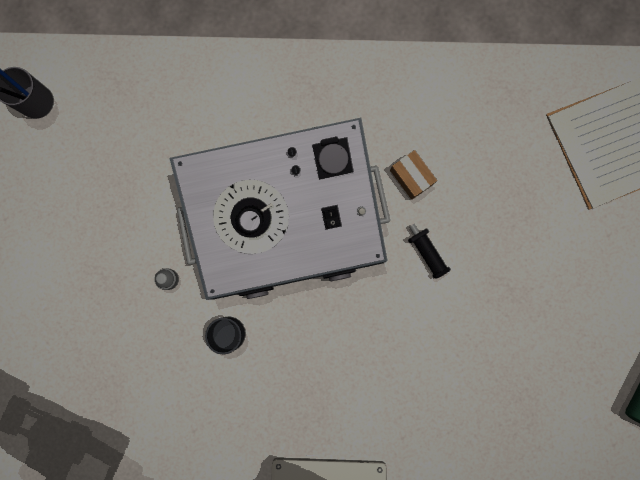

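View pics/scene0.png

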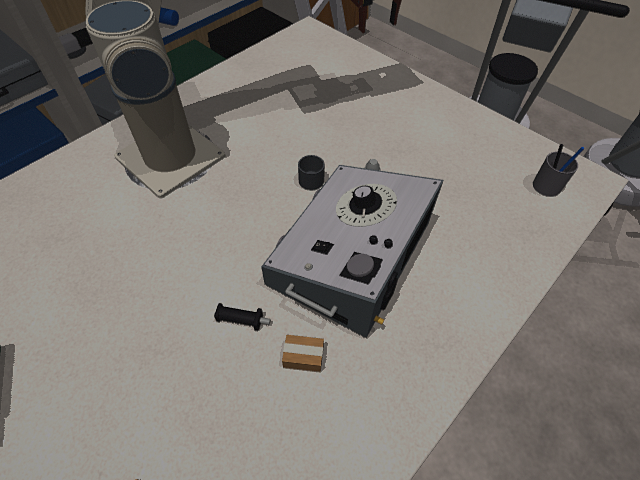

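The top view shows the panel corners near (171,158), (361,119), (386,263) and (208,298). The knob is near (250,218) and the rocker near (332,217). In the scene view the same corners are at (442,180), (371,299), (263,265) and (343,165).

```bash
cat > h.py <<'E'
import numpy as np, cv2, json
from scipy.optimize import least_squares
from workcell import ctrl
T=np.tan(np.radians(18)); c,s=np.cos(np.radians(18)),np.sin(np.radians(18))
def proj(d,P):
    M=np.linalg.inv(d["cam_to_world"]); q=np.atleast_2d(P)@M[:3,:3].T+M[:3,3]
    q=q@np.array(d["intrinsics"]).T; return q[:,:2]/q[:,2:]
def ray_plane(d,px,p0,n):
    C=np.array(d["cam_to_world"]); v=C[:3,:3]@np.linalg.solve(d["intrinsics"],[*px,1.]); o=C[:3,3]
    return o+v*((p0-o)@n)/(v@n)
def frame(p): # set pose x,y,yaw -> panel rotation and origin (near edge centre)
    cy,sy=np.cos(p[2]),np.sin(p[2]); Rz=np.array([[cy,-sy,0],[sy,cy,0],[0,0,1]])
    R=Rz@np.array([[c,0,-s],[0,1,0],[s,0,c]]); return R, np.array([p[0],p[1],0])+Rz@[-125,0,84.]
L=250/c
def panel(p,u): R,o=frame(p); return o+np.atleast_2d(u)@R.T
def rect(d,p,u0,h,half,ppm,): # rectified view: up the slope = up, left = left, at height h about u0
    q=[[u0[0]+half,u0[1]+half,h],[u0[0]+half,u0[1]-half,h],[u0[0]-half,u0[1]-half,h],[u0[0]-half,u0[1]+half,h]]
    n=int(2*half*ppm); H=cv2.getPerspectiveTransform(proj(d,panel(p,q)).astype(np.float32),np.float32([[0,0],[n,0],[n,n],[0,n]]))
    return cv2.warpPerspective(d["img"],H,(n,n),flags=cv2.INTER_CUBIC)
E
python3 - <<'E'
from h import *
D={n:ctrl.get_image(n) for n in("top","scene")}
u=np.array([[L,170,0],[L,-170,0],[0,-170,0],[0,170,0.]])
px={"top":np.array([[171,158],[361,119],[386,263],[208,298.]]),"scene":np.array([[442,180],[371,299],[263,265],[343,165.]])}
for ns in(["top"],["scene"],["top","scene"]):
    r=least_squares(lambda p:np.concatenate([(proj(D[n],panel(p,u))-px[n]).ravel() for n in ns]),[530,80,0.2]); print(ns,r.x.round(3),r.fun.round(1))
p=r.x
R,o=frame(p)
# disc centre: white pixels in both images
ctr={}
for n in D:
    hsv=cv2.cvtColor(D[n]["img"],cv2.COLOR_RGB2HSV); 
    print(n)
    for px_ in ([(250,218),(332,217)] if n=="top" else [(366,203),(322,247)]):
        q=ray_plane(D[n],px_,o,R[:,2]); print(px_, ((q-o)@R).round(1), q.round(1))
np.save("p.npy",p)
a=rect(D["top"],p,[130,80],7,80,2.5) if 0 else None
k=(ray_plane(D["top"],(250,218),o,R[:,2])-o)@R
ims=[rect(D[n],p,k,0,78,5/2) for n in D]
cv2.imwrite("pics/r0.png",np.hstack(ims)[:,:,::-1]); print(k)
E
```

```text
['top'] [5.65529e+02 9.81000e+01 2.30000e-01] [-0.8 -0.4  1.4 -0.5  1.7 -0.8 -2.3  1.6]
['scene'] [5.66455e+02 1.02138e+02 2.17000e-01] [ 2.4 -0.3  1.5  2.2 -2.3 -1.9 -2.1 -1.9]
['top', 'scene'] [5.66005e+02 9.95960e+01 2.25000e-01] [-1.4 -1.2  1.  -0.4  0.6 -0.6 -3.5  0.9  1.1 -0.3  1.4  2.9 -3.1 -0.6
 -3.6 -1.4]
top
(250, 218) [130.2  56.9  -0. ] [552.2 154.8 124.2]
(332, 217) [102.9 -87.1  -0. ] [559.    8.7 115.8]
scene
(366, 203) [132.   58.6   0. ] [553.5 156.9 124.8]
(322, 247) [104.1 -85.4   0. ] [559.8  10.5 116.2]
[ 1.30248510e+02  5.69060339e+01 -4.42019815e-14]
```

View pics/r0.png

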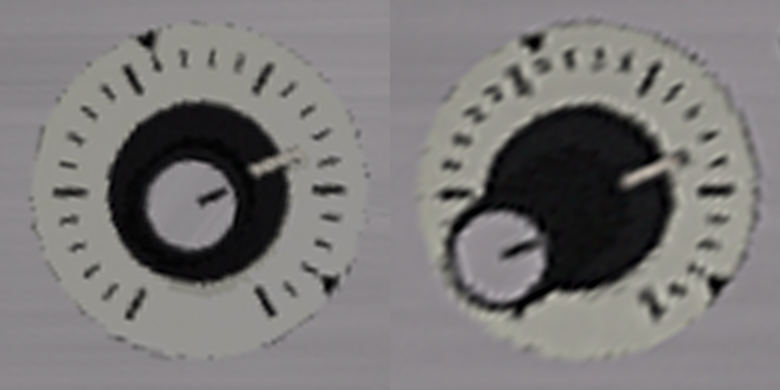

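The rectified views agree: the dial disc's centre is at about (202,190) px in each, so the knob is at panel (132.4, 54.5). The pointer tip at (292,157) is 70° clockwise of up-slope, about 183 V. The triangle at (148,42) sits at -18°, which is 110 V as expected.

```bash
cat >> h.py <<'E'
def plan(u,grasp=163):
    p=np.load("p.npy"); R,_=frame(p); tgt=panel(p,u)[0]+grasp*R[:,2]
    o=ctrl.get_obs(); cur=o["ee_pos"]; from scipy.spatial.transform import Rotation as Ro
    Rc=Ro.from_rotvec(o["orientation"]).as_matrix()
    z=Rc[:,2]; ax=np.cross(z,-R[:,2]); a=np.arcsin(np.linalg.norm(ax)); tw=ax/(np.linalg.norm(ax)+1e-9)*a/0.5
    print("tcp tgt",tgt.round(1),"d/100",((tgt-cur)/100).round(3),"tilt twist",tw.round(3),"q",o["qpos"].round(2),"F",o["ft_force"].round(1),"w",round(o["width"],1),"t",round(o["t"],2), "err in panel axes",(R.T@(cur-tgt)).round(1),"n",R[:,2].round(4))
E
python3 - <<'E'
from h import *
plan([132.4,54.5,28+75]); plan([132.4,54.5,28])
E
```

```text
tcp tgt [474.6 134.6 377.9] d/100 [ 2.529 -4.496 -0.263] tilt twist [ 0.142 -0.613  0.   ] q [ 1.19  0.42  1.63 -0.    1.09 -0.02] F [-0.7  0.2  0.2] w 87.9 t 0.2 err in panel axes [-130.8  494.7   70.2] n [-0.3012 -0.069   0.9511]
tcp tgt [497.2 139.7 306.6] d/100 [ 2.755 -4.444 -0.976] tilt twist [ 0.142 -0.613  0.   ] q [ 1.19  0.42  1.63 -0.    1.09 -0.02] F [-0.7  0.2  0.2] w 87.9 t 0.2 err in panel axes [-130.8  494.7  145.2] n [-0.3012 -0.069   0.9511]
```

>>> send_rows([
  {"translation":[0.04,-0.08,0],"twist":[0,0,-0.1]},
  {"translation":[0.08,-0.15,0],"twist":[0,0,-0.2]},
  {"translation":[0.13,-0.23,0],"twist":[0,0,-0.3]},
  {"translation":[0.17,-0.3,0],"twist":[0,0,-0.4]},
  {"translation":[0.21,-0.38,0],"twist":[0,0,-0.5]},
  {"translation":[0.25,-0.45,0],"twist":[0,0,-0.6]},
  {"translation":[0.29,-0.53,0],"twist":[0,0,-0.7]},
  {"translation":[0.34,-0.6,0],"twist":[0,0,-0.8]},
  {"translation":[0.38,-0.68,0],"twist":[0,0,-0.9]},
  {"translation":[0.42,-0.75,0],"twist":[0,0,-1]},
], grip=-1)

```text
t: 1.2
ee_pos: [263.9, 508.9, 404.5]
orientation: [-1.317, -2.852, 0.001]
ft_force: [-0.4, 0.3, -0.1]
width: 87.8
```

>>> send_rows([
  {"translation":[0.04,-0.08,0],"twist":[0,0,-0.1]},
  {"translation":[0.08,-0.15,0],"twist":[0,0,-0.2]},
  {"translation":[0.13,-0.23,0],"twist":[0,0,-0.3]},
  {"translation":[0.17,-0.3,0],"twist":[0,0,-0.4]},
  {"translation":[0.21,-0.38,0],"twist":[0,0,-0.5]},
  {"translation":[0.25,-0.45,0],"twist":[0,0,-0.6]},
  {"translation":[0.29,-0.53,0],"twist":[0,0,-0.7]},
  {"translation":[0.34,-0.6,0],"twist":[0,0,-0.8]},
  {"translation":[0.38,-0.68,0],"twist":[0,0,-0.9]},
  {"translation":[0.42,-0.75,0],"twist":[0,0,-1]},
])

```text
t: 2.2
ee_pos: [305.9, 433.9, 404.5]
orientation: [1.981, 2.438, -0.001]
ft_force: [-0.4, -0.3, -0.5]
width: 88.1
```

>>> send_rows([
  {"translation":[0.04,-0.08,0],"twist":[0,0,-0.1]},
  {"translation":[0.08,-0.15,0],"twist":[0,0,-0.2]},
  {"translation":[0.13,-0.23,0],"twist":[0,0,-0.3]},
  {"translation":[0.17,-0.3,0],"twist":[0,0,-0.4]},
  {"translation":[0.21,-0.38,0],"twist":[0,0,-0.5]},
  {"translation":[0.25,-0.45,0],"twist":[0,0,-0.6]},
  {"translation":[0.29,-0.53,0],"twist":[0,0,-0.7]},
  {"translation":[0.34,-0.6,0],"twist":[0,0,-0.8]},
  {"translation":[0.38,-0.68,0],"twist":[0,0,-0.9]},
  {"translation":[0.42,-0.75,0],"twist":[0,0,-1]},
])

```text
t: 3.2
ee_pos: [347.9, 358.9, 404.6]
orientation: [2.523, 1.872, -0.0]
ft_force: [0.1, -0.9, -0.4]
width: 88.2
```

>>> send_rows([
  {"translation":[0.04,-0.08,0],"twist":[0,0,-0.1]},
  {"translation":[0.08,-0.15,0],"twist":[0,0,-0.2]},
  {"translation":[0.13,-0.23,0],"twist":[0,0,-0.3]},
  {"translation":[0.17,-0.3,0],"twist":[0,0,-0.4]},
  {"translation":[0.21,-0.38,0],"twist":[0,0,-0.5]},
  {"translation":[0.25,-0.45,0],"twist":[0,0,-0.6]},
  {"translation":[0.29,-0.53,0],"twist":[0,0,-0.7]},
  {"translation":[0.34,-0.6,0],"twist":[0,0,-0.8]},
  {"translation":[0.38,-0.68,0],"twist":[0,0,-0.9]},
  {"translation":[0.42,-0.75,0],"twist":[0,0,-1]},
])

```text
t: 4.2
ee_pos: [389.9, 283.9, 404.6]
orientation: [2.908, 1.189, -0.0]
ft_force: [0.1, 0.1, 0.1]
width: 87.6
```

>>> send_rows([
  {"translation":[0.04,-0.08,0],"twist":[0,0,-0.1]},
  {"translation":[0.08,-0.15,0],"twist":[0,0,-0.2]},
  {"translation":[0.13,-0.23,0],"twist":[0,0,-0.3]},
  {"translation":[0.17,-0.3,0],"twist":[0,0,-0.4]},
  {"translation":[0.21,-0.38,0],"twist":[0,0,-0.5]},
  {"translation":[0.25,-0.45,0],"twist":[0,0,-0.6]},
  {"translation":[0.29,-0.53,0],"twist":[0,0,-0.7]},
  {"translation":[0.34,-0.6,0],"twist":[0,0,-0.8]},
  {"translation":[0.38,-0.68,0],"twist":[0,0,-0.9]},
  {"translation":[0.42,-0.75,0],"twist":[0,0,-1]},
])

```text
t: 5.2
ee_pos: [431.9, 208.9, 404.6]
orientation: [3.112, 0.433, -0.0]
ft_force: [-0.1, -0.1, -0.1]
width: 87.8
```

>>> send_rows([
  {"translation":[0.04,-0.08,0],"twist":[0,0,-0.1]},
  {"translation":[0.08,-0.15,0],"twist":[0,0,-0.2]},
  {"translation":[0.13,-0.23,0],"twist":[0,0,-0.3]},
  {"translation":[0.17,-0.3,0],"twist":[0,0,-0.4]},
  {"translation":[0.21,-0.38,0],"twist":[0,0,-0.5]},
  {"translation":[0.25,-0.45,0],"twist":[0,0,-0.6]},
  {"translation":[0.29,-0.53,0],"twist":[0,0,-0.7]},
  {"translation":[0.34,-0.6,0],"twist":[0,0,-0.8]},
  {"translation":[0.38,-0.68,0],"twist":[0,0,-0.9]},
  {"translation":[0.42,-0.75,0],"twist":[0,0,-1]},
])

```text
t: 6.2
ee_pos: [473.9, 133.9, 404.6]
orientation: [3.122, -0.35, -0.0]
ft_force: [-0.0, -0.0, -0.5]
width: 87.6
```

>>> send_rows([
  {"translation":[0,0,0],"twist":[0.01,-0.06,0]},
  {"translation":[0,0,-0.03],"twist":[0.03,-0.12,0]},
  {"translation":[0,0,-0.06],"twist":[0.04,-0.18,0]},
  {"translation":[0,0,-0.09],"twist":[0.06,-0.25,0]},
  {"translation":[0,0,-0.12],"twist":[0.07,-0.31,0]},
  {"translation":[0,0,-0.15],"twist":[0.09,-0.37,0]},
  {"translation":[0,0,-0.18],"twist":[0.1,-0.43,0]},
  {"translation":[0,0,-0.22],"twist":[0.12,-0.5,0]},
  {"translation":[0,0,-0.26],"twist":[0.13,-0.56,0]},
  {"translation":[0,0,-0.26],"twist":[0.142,-0.613,0]},
])

```text
t: 7.2
ee_pos: [473.5, 134.2, 378.1]
orientation: [-2.986, 0.332, -0.449]
ft_force: [0.0, -1.0, -0.2]
width: 87.7
```

Run:
```python
from h import *
plan([132.4,54.5,28+75]); plan([132.4,54.5,28])
D={n:ctrl.get_image(n) for n in("top","scene")}
ims=[D["top"]["img"][120:320,160:400],D["scene"]["img"][130:330,240:480]]
cv2.imwrite("pics/a1.png",cv2.resize(np.hstack(ims),(800,333),interpolation=cv2.INTER_CUBIC)[:,:,::-1])
```

```text
tcp tgt [474.6 134.6 377.9] d/100 [ 0.011  0.003 -0.002] tilt twist [-0.001  0.001 -0.   ] q [ 0.25  0.22  2.03 -0.02  0.58  2.06] F [ 0.  -1.  -0.2] w 87.7 t 7.2 err in panel axes [-1.1 -0.1  0.6] n [-0.3012 -0.069   0.9511]
tcp tgt [497.2 139.7 306.6] d/100 [ 0.237  0.055 -0.715] tilt twist [-0.001  0.001 -0.   ] q [ 0.25  0.22  2.03 -0.02  0.58  2.06] F [ 0.  -1.  -0.2] w 87.7 t 7.2 err in panel axes [-1.1 -0.1 75.6] n [-0.3012 -0.069   0.9511]
```

View pics/a1.png

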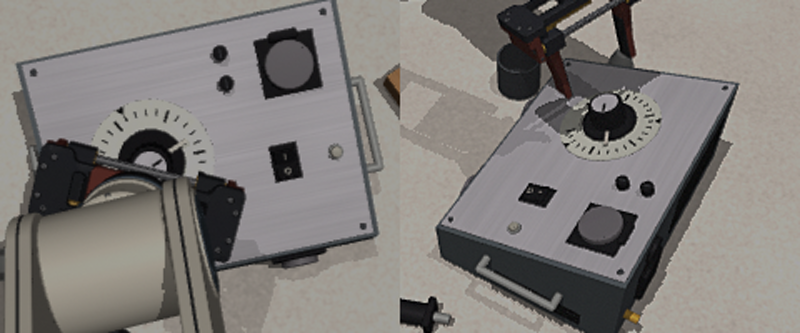

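The jaws stand either side of the knob: the knob top is at about (148,160) in the top crop and (605,105) in the scene crop. I'll go down.

>>> send_rows([
  {"translation":[0.02,0.01,-0.07],"twist":[0,0,0]},
  {"translation":[0.05,0.01,-0.14],"twist":[0,0,0]},
  {"translation":[0.07,0.02,-0.21],"twist":[0,0,0]},
  {"translation":[0.1,0.02,-0.29],"twist":[0,0,0]},
  {"translation":[0.12,0.03,-0.36],"twist":[0,0,0]},
  {"translation":[0.14,0.03,-0.43],"twist":[0,0,0]},
  {"translation":[0.17,0.04,-0.5],"twist":[0,0,0]},
  {"translation":[0.19,0.045,-0.57],"twist":[0,0,0]},
  {"translation":[0.21,0.05,-0.64],"twist":[0,0,0]},
  {"translation":[0.237,0.055,-0.715],"twist":[0,0,0]},
])

```text
t: 8.3
ee_pos: [497.6, 139.9, 306.6]
orientation: [-2.986, 0.332, -0.45]
ft_force: [-0.8, 0.3, 0.3]
width: 87.9
```

>>> send_rows([
  {"translation":[0,0,0],"twist":[0,0,0]},
  {"translation":[0,0,0],"twist":[0,0,0]},
  {"translation":[0,0,0],"twist":[0,0,0]},
  {"translation":[0,0,0],"twist":[0,0,0]},
  {"translation":[0,0,0],"twist":[0,0,0]},
  {"translation":[0,0,0],"twist":[0,0,0]},
  {"translation":[0,0,0],"twist":[0,0,0]},
  {"translation":[0,0,0],"twist":[0,0,0]},
  {"translation":[0,0,0],"twist":[0,0,0]},
  {"translation":[0,0,0],"twist":[0,0,0]},
], grip=1)

```text
t: 9.3
ee_pos: [497.3, 139.1, 307.3]
orientation: [-2.987, 0.331, -0.449]
ft_force: [-0.8, -6.1, 2.6]
width: 43.7
```

Run:
```python
from h import *
plan([132.4,54.5,28])
print(ctrl.get_obs()["moment"])
D={n:ctrl.get_image(n) for n in("top","scene")}
ims=[D["top"]["img"][120:320,160:400],D["scene"]["img"][150:250,300:420]]
ims[1]=cv2.resize(ims[1],(240,200))
cv2.imwrite("pics/a2.png",cv2.resize(np.hstack(ims),(800,333),interpolation=cv2.INTER_CUBIC)[:,:,::-1])
```

```text
tcp tgt [497.2 139.7 306.6] d/100 [-0.001  0.006 -0.008] tilt twist [ 0. -0.  0.] q [ 0.25  0.37  2.02 -0.02  0.43  2.06] F [-0.8 -6.1  2.6] w 43.7 t 9.3 err in panel axes [ 0.2 -0.6  0.7] n [-0.3012 -0.069   0.9511]
[-0.96449334  0.22805744 -0.08524348]
```

View pics/a2.png

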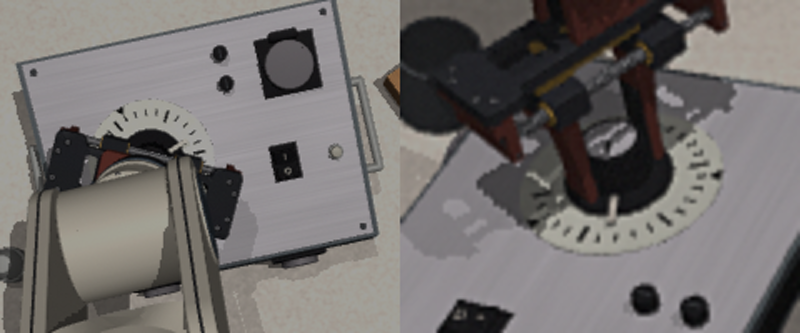

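Gripped: width is 43.7 mm and the pads are either side of the grip. Next I'll turn anticlockwise about the panel normal.

>>> send_rows([
  {"translation":[0,0,0],"twist":[-0.03,-0.007,0.095]},
  {"translation":[0,0,0],"twist":[-0.06,-0.014,0.19]},
  {"translation":[0,0,0],"twist":[-0.09,-0.021,0.285]},
  {"translation":[0,0,0],"twist":[-0.12,-0.028,0.38]},
  {"translation":[0,0,0],"twist":[-0.15,-0.035,0.475]},
  {"translation":[0,0,0],"twist":[-0.18,-0.041,0.57]},
  {"translation":[0,0,0],"twist":[-0.21,-0.048,0.665]},
  {"translation":[0,0,0],"twist":[-0.24,-0.055,0.76]},
  {"translation":[0,0,0],"twist":[-0.27,-0.062,0.855]},
  {"translation":[0,0,0],"twist":[-0.301,-0.069,0.951]},
])

```text
t: 10.4
ee_pos: [497.4, 138.9, 307.4]
orientation: [-3.047, -0.43, -0.485]
ft_force: [-0.4, -8.2, 2.2]
width: 43.4
```

```bash
cat >> h.py <<'E'
def m():
    o=ctrl.get_obs(); R,_=frame(np.load("p.npy")); plan([132.4,54.5,28]); print("axial moment",round(R[:,2]@o["moment"],3))
E
python3 -c "
from h import *
m()"
```

```text
tcp tgt [497.2 139.7 306.6] d/100 [-0.002  0.009 -0.008] tilt twist [ 0.    -0.001  0.   ] q [ 0.25  0.37  2.02 -0.02  0.43  1.56] F [-0.4 -8.2  2.2] w 43.4 t 10.4 err in panel axes [ 0.3 -0.9  0.7] n [-0.3012 -0.069   0.9511]
axial moment -0.165
```

The axial moment of 0.165 N m matches the rubbing, so the knob is turning.

>>> send_rows([
  {"translation":[0,0,0],"twist":[-0.03,-0.007,0.095]},
  {"translation":[0,0,0],"twist":[-0.06,-0.014,0.19]},
  {"translation":[0,0,0],"twist":[-0.09,-0.021,0.285]},
  {"translation":[0,0,0],"twist":[-0.12,-0.028,0.38]},
  {"translation":[0,0,0],"twist":[-0.15,-0.035,0.475]},
  {"translation":[0,0,0],"twist":[-0.18,-0.041,0.57]},
  {"translation":[0,0,0],"twist":[-0.21,-0.048,0.665]},
  {"translation":[0,0,0],"twist":[-0.24,-0.055,0.76]},
  {"translation":[0,0,0],"twist":[-0.27,-0.062,0.855]},
  {"translation":[0,0,0],"twist":[-0.301,-0.069,0.951]},
])

```text
t: 11.4
ee_pos: [497.6, 138.7, 307.4]
orientation: [2.824, 1.161, 0.476]
ft_force: [0.3, -9.4, 1.0]
width: 43.5
```

>>> send_rows([
  {"translation":[0,0,0],"twist":[-0.03,-0.007,0.095]},
  {"translation":[0,0,0],"twist":[-0.06,-0.014,0.19]},
  {"translation":[0,0,0],"twist":[-0.09,-0.021,0.285]},
  {"translation":[0,0,0],"twist":[-0.12,-0.028,0.38]},
  {"translation":[0,0,0],"twist":[-0.15,-0.035,0.475]},
  {"translation":[0,0,0],"twist":[-0.18,-0.041,0.57]},
  {"translation":[0,0,0],"twist":[-0.21,-0.048,0.665]},
  {"translation":[0,0,0],"twist":[-0.24,-0.055,0.76]},
  {"translation":[0,0,0],"twist":[-0.27,-0.062,0.855]},
  {"translation":[0,0,0],"twist":[-0.301,-0.069,0.951]},
])

```text
t: 12.4
ee_pos: [497.8, 138.7, 307.5]
orientation: [2.393, 1.782, 0.431]
ft_force: [2.4, -10.3, 1.8]
width: 43.5
```

>>> send_rows([
  {"translation":[0,0,0],"twist":[-0.03,-0.007,0.095]},
  {"translation":[0,0,0],"twist":[-0.06,-0.014,0.19]},
  {"translation":[0,0,0],"twist":[-0.09,-0.021,0.285]},
  {"translation":[0,0,0],"twist":[-0.12,-0.028,0.38]},
  {"translation":[0,0,0],"twist":[-0.15,-0.035,0.475]},
  {"translation":[0,0,0],"twist":[-0.18,-0.041,0.57]},
  {"translation":[0,0,0],"twist":[-0.21,-0.048,0.665]},
  {"translation":[0,0,0],"twist":[-0.24,-0.055,0.76]},
  {"translation":[0,0,0],"twist":[-0.27,-0.062,0.855]},
  {"translation":[0,0,0],"twist":[-0.301,-0.069,0.951]},
])

```text
t: 13.4
ee_pos: [498.0, 138.7, 307.5]
orientation: [1.841, 2.273, 0.364]
ft_force: [1.8, -10.7, 0.3]
width: 43.5
```

>>> send_rows([
  {"translation":[0,0,0],"twist":[-0.03,-0.007,0.095]},
  {"translation":[0,0,0],"twist":[-0.06,-0.014,0.19]},
  {"translation":[0,0,0],"twist":[-0.09,-0.021,0.285]},
  {"translation":[0,0,0],"twist":[-0.12,-0.028,0.38]},
  {"translation":[0,0,0],"twist":[-0.15,-0.035,0.475]},
  {"translation":[0,0,0],"twist":[-0.18,-0.041,0.57]},
  {"translation":[0,0,0],"twist":[-0.21,-0.048,0.665]},
  {"translation":[0,0,0],"twist":[-0.24,-0.055,0.76]},
  {"translation":[0,0,0],"twist":[-0.27,-0.062,0.855]},
  {"translation":[0,0,0],"twist":[-0.301,-0.069,0.951]},
])

```text
t: 14.4
ee_pos: [498.1, 138.9, 307.6]
orientation: [1.203, 2.615, 0.277]
ft_force: [3.6, -9.4, 1.3]
width: 43.6
```

>>> send_rows([
  {"translation":[0,0,0],"twist":[-0.03,-0.007,0.095]},
  {"translation":[0,0,0],"twist":[-0.06,-0.014,0.19]},
  {"translation":[0,0,0],"twist":[-0.09,-0.021,0.285]},
  {"translation":[0,0,0],"twist":[-0.12,-0.028,0.38]},
  {"translation":[0,0,0],"twist":[-0.15,-0.035,0.475]},
  {"translation":[0,0,0],"twist":[-0.18,-0.041,0.57]},
  {"translation":[0,0,0],"twist":[-0.21,-0.048,0.665]},
  {"translation":[0,0,0],"twist":[-0.24,-0.055,0.76]},
  {"translation":[0,0,0],"twist":[-0.27,-0.062,0.855]},
  {"translation":[0,0,0],"twist":[-0.301,-0.069,0.951]},
])

```text
t: 15.4
ee_pos: [498.2, 139.1, 307.6]
orientation: [0.513, 2.8, 0.177]
ft_force: [2.7, -7.7, 0.7]
width: 43.7
```

>>> send_rows([
  {"translation":[0,0,0],"twist":[-0.03,-0.007,0.095]},
  {"translation":[0,0,0],"twist":[-0.06,-0.014,0.19]},
  {"translation":[0,0,0],"twist":[-0.09,-0.021,0.285]},
  {"translation":[0,0,0],"twist":[-0.12,-0.028,0.38]},
  {"translation":[0,0,0],"twist":[-0.15,-0.035,0.475]},
  {"translation":[0,0,0],"twist":[-0.18,-0.041,0.57]},
  {"translation":[0,0,0],"twist":[-0.21,-0.048,0.665]},
  {"translation":[0,0,0],"twist":[-0.24,-0.055,0.76]},
  {"translation":[0,0,0],"twist":[-0.27,-0.062,0.855]},
  {"translation":[0,0,0],"twist":[-0.301,-0.069,0.951]},
])

```text
t: 16.4
ee_pos: [498.1, 139.3, 307.6]
orientation: [-0.195, 2.822, 0.068]
ft_force: [3.5, -4.3, -0.5]
width: 43.6
```

```bash
python3 -c "
from h import *
m()"
```

```text
tcp tgt [497.2 139.7 306.6] d/100 [-0.009  0.004 -0.01 ] tilt twist [0.002 0.003 0.001] q [ 0.25  0.37  2.02 -0.02  0.43 -1.44] F [ 3.5 -4.3 -0.5] w 43.6 t 16.4 err in panel axes [ 1.1 -0.6  0.7] n [-0.3012 -0.069   0.9511]
axial moment -0.192
```

>>> send_rows([
  {"translation":[0,0,0],"twist":[-0.03,-0.007,0.095]},
  {"translation":[0,0,0],"twist":[-0.06,-0.014,0.19]},
  {"translation":[0,0,0],"twist":[-0.09,-0.021,0.285]},
  {"translation":[0,0,0],"twist":[-0.12,-0.028,0.38]},
  {"translation":[0,0,0],"twist":[-0.15,-0.035,0.475]},
  {"translation":[0,0,0],"twist":[-0.18,-0.041,0.57]},
  {"translation":[0,0,0],"twist":[-0.21,-0.048,0.665]},
  {"translation":[0,0,0],"twist":[-0.24,-0.055,0.76]},
  {"translation":[0,0,0],"twist":[-0.27,-0.062,0.855]},
  {"translation":[0,0,0],"twist":[-0.301,-0.069,0.951]},
])

```text
t: 17.4
ee_pos: [496.3, 138.0, 306.7]
orientation: [-0.886, 2.692, -0.045]
ft_force: [-6.0, -19.0, 6.8]
width: 43.1
```

```bash
python3 -c "
from h import *
m()
D=ctrl.get_image('scene')
np.save('q.npy',ctrl.get_obs()['qpos'])
cv2.imwrite('pics/a3.png',np.hstack([rect(D,np.load('p.npy'),[132.4,54.5],7,78,2.5),cv2.resize(D['img'][150:250,320:420],(390,390))])[:,:,::-1])
"
```

```text
tcp tgt [497.2 139.7 306.6] d/100 [ 0.009  0.018 -0.001] tilt twist [ 0.007 -0.008  0.002] q [ 0.25  0.37  2.02 -0.02  0.44 -1.94] F [ -6.  -19.    6.8] w 43.1 t 17.4 err in panel axes [-1.2 -1.5  0.5] n [-0.3012 -0.069   0.9511]
axial moment -0.94
```

View pics/a3.png

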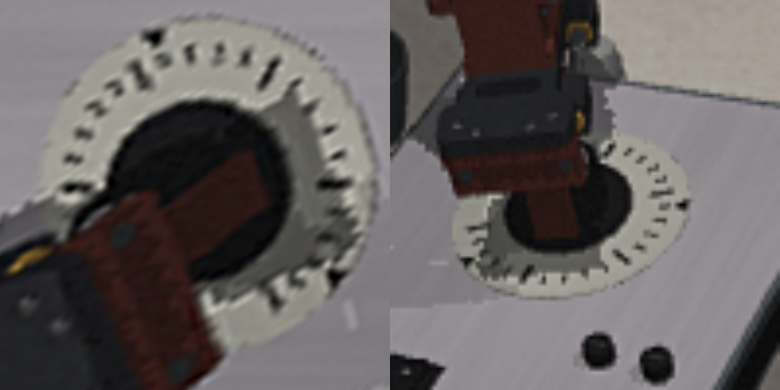

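The axial moment jumped to 0.94 N m, so the knob is at the stop with the fingers slipping. I'll open, lift and look.

>>> send_rows([
  {"translation":[0,0,0],"twist":[0,0,0]},
  {"translation":[0,0,0],"twist":[0,0,0]},
  {"translation":[0,0,0],"twist":[0,0,0]},
  {"translation":[0,0,0],"twist":[0,0,0]},
  {"translation":[0,0,0],"twist":[0,0,0]},
  {"translation":[0,0,0],"twist":[0,0,0]},
  {"translation":[0,0,0],"twist":[0,0,0]},
  {"translation":[0,0,0],"twist":[0,0,0]},
  {"translation":[0,0,0],"twist":[0,0,0]},
  {"translation":[0,0,0],"twist":[0,0,0]},
], grip=-1)

```text
t: 18.45
ee_pos: [497.5, 139.8, 307.2]
orientation: [-0.885, 2.687, -0.043]
ft_force: [0.4, -0.1, 0.4]
width: 87.7
```

>>> send_rows([
  {"translation":[-0.03,-0.01,0.09],"twist":[0,0,0]},
  {"translation":[-0.06,-0.01,0.18],"twist":[0,0,0]},
  {"translation":[-0.09,-0.02,0.27],"twist":[0,0,0]},
  {"translation":[-0.12,-0.03,0.36],"twist":[0,0,0]},
  {"translation":[-0.15,-0.03,0.45],"twist":[0,0,0]},
  {"translation":[-0.18,-0.04,0.54],"twist":[0,0,0]},
  {"translation":[-0.21,-0.05,0.63],"twist":[0,0,0]},
  {"translation":[-0.24,-0.05,0.72],"twist":[0,0,0]},
  {"translation":[-0.27,-0.06,0.81],"twist":[0,0,0]},
  {"translation":[-0.3,-0.07,0.9],"twist":[0,0,0]},
])

```text
t: 19.45
ee_pos: [467.2, 132.8, 397.9]
orientation: [-0.885, 2.687, -0.043]
ft_force: [0.3, 0.9, 0.3]
width: 87.9
```

```bash
python3 -c "
from h import *
m()
p=np.load('p.npy')
D={n:ctrl.get_image(n) for n in('top','scene')}
a=[rect(D[n],p,[132.4,54.5],0,72,2.75) for n in('scene','top')]
b=[rect(D[n],p,[105,-87],8,30,396/60) for n in('scene','top')]
cv2.imwrite('pics/a4.png',cv2.resize(np.vstack([np.hstack(a),np.hstack(b)]),(600,600))[:,:,::-1])
"
```

```text
tcp tgt [497.2 139.7 306.6] d/100 [ 0.3    0.07  -0.914] tilt twist [0.002 0.    0.001] q [ 0.26  0.18  2.02 -0.02  0.63 -1.94] F [0.3 0.9 0.3] w 87.9 t 19.45 err in panel axes [-1.1 -0.1 96.4] n [-0.3012 -0.069   0.9511]
axial moment -0.03
```

View pics/a4.png

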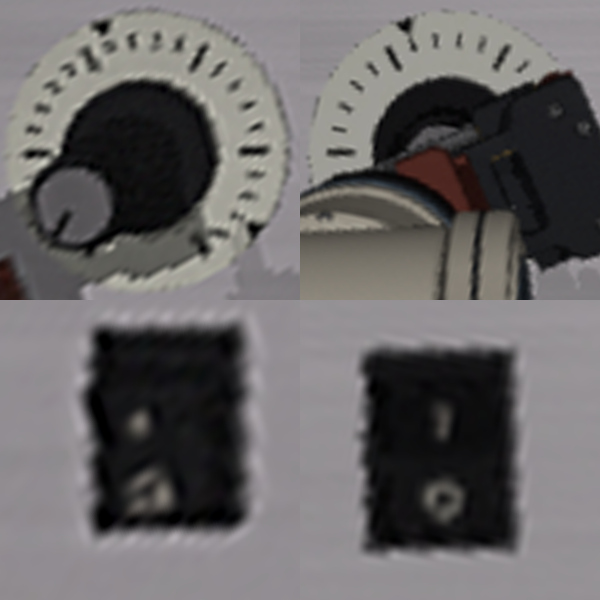

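The knob-top line in the scene view, about (72,213)→(55,235), points down-left along the zero direction. The rocker bezel, white bar and ring are clear in both views, so I'll triangulate them.

```bash
python3 -c "
from h import *
p=np.load('p.npy'); D={n:ctrl.get_image(n) for n in('top','scene')}
f={'bezel':[(168,427),(140,450)],'bar':[(140,422),(143,420)],'ring':[(150,492),(143,500)]}
for k,v in f.items():
    px=[proj(D[n],panel(p,[105-(y-150-300+300-150-0)/5*1 if 0 else 105-(y-450)/5,-87-(x-150)/5,8]))[0] for n,(x,y) in zip(('scene','top'),v)]
    r=least_squares(lambda u:np.concatenate([proj(D[n],panel(p,u))[0]-q for n,q in zip(('scene','top'),px)]),[105,-87,8.]); print(k,np.round(px,1).tolist(),r.x.round(1),r.fun.round(2))
plan([114,-85.5,30],182)
"
```

```text
bezel [[322.0, 246.8], [331.0, 216.9]] [103.7 -85.3   0.3] [-0.11  0.01 -0.07 -0.07]
bar [[323.8, 244.9], [330.7, 213.5]] [111.1 -85.6   8.8] [-0.01  0.   -0.01 -0.  ]
ring [[317.6, 244.1], [332.4, 222.2]] [ 94.7 -85.6   5.8] [-0.12  0.01 -0.08 -0.07]
tcp tgt [505.1  -2.1 320.9] d/100 [ 0.377 -1.348 -0.765] tilt twist [0.001 0.001 0.001] q [ 0.25  0.18  2.02 -0.02  0.63 -1.94] F [-0.6 -0.7  0.4] w 88.0 t 19.65 err in panel axes [ 17.4 139.9  74.8] n [-0.3012 -0.069   0.9511]
```

>>> send_rows([
  {"translation":[0.02,-0.07,0],"twist":[0.025,0.006,-0.08]},
  {"translation":[0.04,-0.14,0],"twist":[0.05,0.012,-0.16]},
  {"translation":[0.06,-0.21,0],"twist":[0.075,0.017,-0.24]},
  {"translation":[0.08,-0.28,0],"twist":[0.1,0.023,-0.32]},
  {"translation":[0.1,-0.35,0],"twist":[0.125,0.029,-0.4]},
  {"translation":[0.12,-0.42,0],"twist":[0.15,0.035,-0.48]},
  {"translation":[0.14,-0.49,-0.02],"twist":[0.175,0.04,-0.56]},
  {"translation":[0.16,-0.56,-0.04],"twist":[0.2,0.046,-0.64]},
  {"translation":[0.18,-0.63,-0.07],"twist":[0.225,0.052,-0.72]},
  {"translation":[0.2,-0.7,-0.1],"twist":[0.25,0.058,-0.8]},
], grip=1)

```text
t: 20.65
ee_pos: [487.6, 62.2, 386.9]
orientation: [-0.3, 2.814, 0.05]
ft_force: [0.4, 0.4, 0.4]
width: 11.2
```

>>> send_rows([
  {"translation":[0.02,-0.09,-0.03],"twist":[0,0,0]},
  {"translation":[0.05,-0.18,-0.08],"twist":[0,0,0]},
  {"translation":[0.08,-0.27,-0.15],"twist":[0,0,0]},
  {"translation":[0.1,-0.36,-0.24],"twist":[0,0,0]},
  {"translation":[0.13,-0.45,-0.34],"twist":[0,0,0]},
  {"translation":[0.16,-0.54,-0.44],"twist":[0,0,0]},
  {"translation":[0.18,-0.6,-0.54],"twist":[0,0,0]},
  {"translation":[0.19,-0.64,-0.62],"twist":[0,0,0]},
  {"translation":[0.196,-0.644,-0.659],"twist":[0,0,0]},
  {"translation":[0.196,-0.644,-0.659],"twist":[0,0,0]},
])

```text
t: 21.65
ee_pos: [506.9, -1.6, 320.6]
orientation: [-0.305, 2.815, 0.049]
ft_force: [0.8, -0.7, -1.0]
width: 0.4
```

```bash
python3 -c "
from h import *
p=np.load('p.npy'); D={n:ctrl.get_image(n) for n in('top','scene')}
plan([116,-85.5,30],182);plan([116,-85.5,6],182)
a=[cv2.resize(D['scene']['img'][170:280,260:410],(400,293)),cv2.resize(D['top']['img'][130:240,260:410],(400,293))]
cv2.imwrite('pics/a5.png',np.hstack(a)[:,:,::-1])
"
```

```text
tcp tgt [506.9  -1.7 321.5] d/100 [-0.002 -0.003  0.001] tilt twist [ 0.004 -0.001  0.001] q [-0.05  0.34  2.03  0.18  0.48 -1.98] F [-0.2 -0.5 -0.4] w 0.3 t 21.75 err in panel axes [ 0.2  0.2 -0.2] n [-0.3012 -0.069   0.9511]
tcp tgt [514.2   0.  298.6] d/100 [ 0.07   0.014 -0.227] tilt twist [ 0.004 -0.001  0.001] q [-0.05  0.34  2.03  0.18  0.48 -1.98] F [-0.2 -0.5 -0.4] w 0.3 t 21.75 err in panel axes [ 0.2  0.2 23.8] n [-0.3012 -0.069   0.9511]
```

View pics/a5.png

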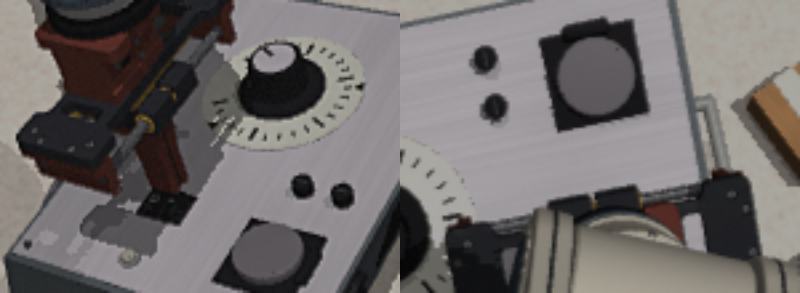

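The finger tips stand over the upper (ON) half of the rocker, at about (170,195) in the scene crop. I'll press slowly.

>>> send_rows([
  {"translation":[0.01,0.002,-0.03],"twist":[0,0,0]},
  {"translation":[0.02,0.004,-0.06],"twist":[0,0,0]},
  {"translation":[0.03,0.006,-0.09],"twist":[0,0,0]},
  {"translation":[0.04,0.008,-0.12],"twist":[0,0,0]},
  {"translation":[0.046,0.009,-0.145],"twist":[0,0,0]},
  {"translation":[0.052,0.01,-0.165],"twist":[0,0,0]},
  {"translation":[0.057,0.011,-0.182],"twist":[0,0,0]},
  {"translation":[0.062,0.012,-0.197],"twist":[0,0,0]},
  {"translation":[0.066,0.013,-0.212],"twist":[0,0,0]},
  {"translation":[0.07,0.014,-0.227],"twist":[0,0,0]},
])

```text
t: 22.75
ee_pos: [515.1, 0.0, 300.2]
orientation: [-0.305, 2.81, 0.049]
ft_force: [-14.1, 0.9, 34.7]
width: 0.1
```

```bash
python3 -c "
from h import *
plan([116,-85.5,6],182)
"
```

```text
tcp tgt [514.2   0.  298.6] d/100 [-0.009 -0.    -0.016] tilt twist [0.004 0.006 0.002] q [-0.04  0.38  2.03  0.19  0.43 -1.99] F [-14.1   0.9  34.7] w 0.1 t 22.75 err in panel axes [ 1.3 -0.2  1.2] n [-0.3012 -0.069   0.9511]
```

The force is 37 N along the normal at about 7 mm, well past the 3–5 N needed, so the rocker has bottomed. I'll retreat and look.

>>> send_rows([
  {"translation":[-0.02,0,0.06],"twist":[0,0,0]},
  {"translation":[-0.05,-0.01,0.15],"twist":[0,0,0]},
  {"translation":[-0.08,-0.02,0.25],"twist":[0,0,0]},
  {"translation":[-0.11,-0.03,0.36],"twist":[0,0,0]},
  {"translation":[-0.15,-0.03,0.47],"twist":[0,0,0]},
  {"translation":[-0.18,-0.04,0.58],"twist":[0,0,0]},
  {"translation":[-0.22,-0.05,0.69],"twist":[0,0,0]},
  {"translation":[-0.25,-0.06,0.8],"twist":[0,0,0]},
  {"translation":[-0.28,-0.065,0.88],"twist":[0,0,0]},
  {"translation":[-0.3,-0.07,0.95],"twist":[0,0,0]},
])

```text
t: 23.75
ee_pos: [483.8, -7.2, 394.4]
orientation: [-0.305, 2.813, 0.049]
ft_force: [0.2, 0.6, -0.3]
width: 0.2
```

```bash
python3 -c "
from h import *
p=np.load('p.npy'); D={n:ctrl.get_image(n) for n in('top','scene')}
plan([132.4,54.5,28+90]);plan([132.4,54.5,28])
a=[cv2.resize(D['scene']['img'][225:270,295:355],(400,300),interpolation=cv2.INTER_CUBIC),rect(D['scene'],p,[132.4,54.5],0,72,300/144)]
cv2.imwrite('pics/a6.png',np.hstack(a)[:,:,::-1])
"
```

```text
tcp tgt [470.1 133.5 392.2] d/100 [-0.14   1.408 -0.024] tilt twist [0.005 0.002 0.002] q [-0.06  0.18  2.03  0.14  0.64 -1.95] F [-0.5  0.2 -0.2] w 0.2 t 23.85 err in panel axes [ -16.2 -140.4    7.8] n [-0.3012 -0.069   0.9511]
tcp tgt [497.2 139.7 306.6] d/100 [ 0.131  1.47  -0.88 ] tilt twist [0.005 0.002 0.002] q [-0.06  0.18  2.03  0.14  0.64 -1.95] F [-0.5  0.2 -0.2] w 0.2 t 23.85 err in panel axes [ -16.2 -140.4   97.8] n [-0.3012 -0.069   0.9511]
```

View pics/a6.png

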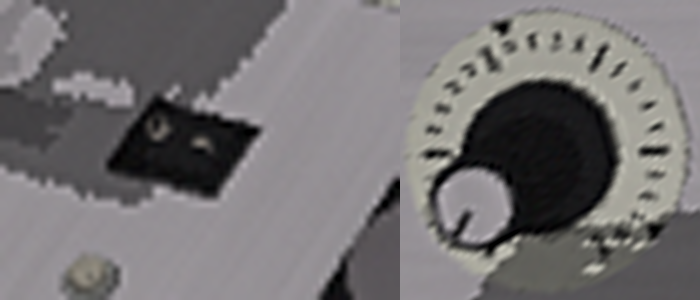

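The rocker has changed: the bar half now lies flat. The knob line is still at zero. I'll go back to the knob and regrip it.

>>> send_rows([
  {"translation":[-0.01,0.07,0],"twist":[0,0,0]},
  {"translation":[-0.01,0.14,0],"twist":[0,0,0]},
  {"translation":[-0.02,0.21,0],"twist":[0,0,0]},
  {"translation":[-0.03,0.28,0],"twist":[0,0,0]},
  {"translation":[-0.03,0.35,0],"twist":[0,0,0]},
  {"translation":[-0.04,0.42,0],"twist":[0,0,0]},
  {"translation":[-0.05,0.49,0],"twist":[0,0,0]},
  {"translation":[-0.06,0.56,0],"twist":[0,0,0]},
  {"translation":[-0.06,0.63,0],"twist":[0,0,0]},
  {"translation":[-0.07,0.7,0],"twist":[0,0,0]},
], grip=-1)

```text
t: 24.85
ee_pos: [477.1, 63.4, 393.6]
orientation: [-0.305, 2.813, 0.049]
ft_force: [0.0, -0.3, -0.4]
width: 76.8
```

>>> send_rows([
  {"translation":[-0.01,0.07,0],"twist":[0,0,0]},
  {"translation":[-0.01,0.14,0],"twist":[0,0,0]},
  {"translation":[-0.02,0.21,0],"twist":[0,0,0]},
  {"translation":[-0.03,0.29,-0.01],"twist":[0,0,0]},
  {"translation":[-0.03,0.37,-0.01],"twist":[0,0,0]},
  {"translation":[-0.04,0.45,-0.02],"twist":[0,0,0]},
  {"translation":[-0.05,0.53,-0.02],"twist":[0,0,0]},
  {"translation":[-0.06,0.61,-0.02],"twist":[0,0,0]},
  {"translation":[-0.07,0.69,-0.024],"twist":[0,0,0]},
  {"translation":[-0.07,0.708,-0.024],"twist":[0,0,0]},
])

```text
t: 25.85
ee_pos: [469.9, 134.4, 391.1]
orientation: [-0.306, 2.813, 0.049]
ft_force: [0.0, 0.4, 0.4]
width: 87.9
```

>>> send_rows([
  {"translation":[0.03,0.006,-0.09],"twist":[0,0,0]},
  {"translation":[0.06,0.012,-0.18],"twist":[0,0,0]},
  {"translation":[0.09,0.018,-0.27],"twist":[0,0,0]},
  {"translation":[0.12,0.024,-0.36],"twist":[0,0,0]},
  {"translation":[0.15,0.03,-0.45],"twist":[0,0,0]},
  {"translation":[0.18,0.036,-0.54],"twist":[0,0,0]},
  {"translation":[0.21,0.042,-0.63],"twist":[0,0,0]},
  {"translation":[0.24,0.048,-0.72],"twist":[0,0,0]},
  {"translation":[0.27,0.053,-0.8],"twist":[0,0,0]},
  {"translation":[0.28,0.055,-0.853],"twist":[0,0,0]},
])

```text
t: 26.85
ee_pos: [498.3, 139.2, 305.0]
orientation: [-0.305, 2.814, 0.049]
ft_force: [-0.2, 0.1, 0.1]
width: 87.8
```

>>> send_rows([
  {"translation":[0,0,0],"twist":[0,0,0]},
  {"translation":[0,0,0],"twist":[0,0,0]},
  {"translation":[0,0,0],"twist":[0,0,0]},
  {"translation":[0,0,0],"twist":[0,0,0]},
  {"translation":[0,0,0],"twist":[0,0,0]},
  {"translation":[0,0,0],"twist":[0,0,0]},
  {"translation":[0,0,0],"twist":[0,0,0]},
  {"translation":[0,0,0],"twist":[0,0,0]},
  {"translation":[0,0,0],"twist":[0,0,0]},
  {"translation":[0,0,0],"twist":[0,0,0]},
], grip=1)

```text
t: 27.85
ee_pos: [498.4, 139.4, 307.2]
orientation: [-0.305, 2.811, 0.05]
ft_force: [-1.8, 0.3, 6.4]
width: 44.0
```

```bash
python3 -c "
from h import *
m()"
```

```text
tcp tgt [497.2 139.7 306.6] d/100 [-0.012  0.004 -0.007] tilt twist [0.003 0.004 0.001] q [ 0.25  0.37  2.02 -0.02  0.43 -1.51] F [-1.8  0.3  6.4] w 44.0 t 27.85 err in panel axes [ 1.2 -0.6  0.3] n [-0.3012 -0.069   0.9511]
axial moment 0.033
```

>>> send_rows([
  {"translation":[-0.003,-0.001,0.01],"twist":[0.03,0.007,-0.095]},
  {"translation":[-0.005,-0.001,0.015],"twist":[0.06,0.014,-0.19]},
  {"translation":[-0.005,-0.001,0.015],"twist":[0.09,0.021,-0.285]},
  {"translation":[-0.005,-0.001,0.015],"twist":[0.12,0.028,-0.38]},
  {"translation":[-0.005,-0.001,0.015],"twist":[0.15,0.035,-0.475]},
  {"translation":[-0.005,-0.001,0.015],"twist":[0.18,0.041,-0.57]},
  {"translation":[-0.005,-0.001,0.015],"twist":[0.21,0.048,-0.665]},
  {"translation":[-0.005,-0.001,0.015],"twist":[0.24,0.055,-0.76]},
  {"translation":[-0.005,-0.001,0.015],"twist":[0.27,0.062,-0.855]},
  {"translation":[-0.005,-0.001,0.015],"twist":[0.301,0.069,-0.951]},
])

```text
t: 28.85
ee_pos: [498.5, 139.0, 307.4]
orientation: [0.404, 2.814, 0.16]
ft_force: [9.4, -1.1, -11.7]
width: 43.9
```

>>> send_rows([
  {"translation":[0,0,0],"twist":[0.03,0.007,-0.095]},
  {"translation":[0,0,0],"twist":[0.06,0.014,-0.19]},
  {"translation":[0,0,0],"twist":[0.09,0.021,-0.285]},
  {"translation":[0,0,0],"twist":[0.12,0.028,-0.38]},
  {"translation":[0,0,0],"twist":[0.15,0.035,-0.475]},
  {"translation":[0,0,0],"twist":[0.18,0.041,-0.57]},
  {"translation":[0,0,0],"twist":[0.21,0.048,-0.665]},
  {"translation":[0,0,0],"twist":[0.24,0.055,-0.76]},
  {"translation":[0,0,0],"twist":[0.27,0.062,-0.855]},
  {"translation":[0,0,0],"twist":[0.301,0.069,-0.951]},
])

```text
t: 29.85
ee_pos: [498.5, 138.7, 307.4]
orientation: [1.099, 2.655, 0.262]
ft_force: [8.8, -4.2, -11.0]
width: 43.5
```

>>> send_rows([
  {"translation":[0,0,0],"twist":[0.03,0.007,-0.095]},
  {"translation":[0,0,0],"twist":[0.06,0.014,-0.19]},
  {"translation":[0,0,0],"twist":[0.09,0.021,-0.285]},
  {"translation":[0,0,0],"twist":[0.12,0.028,-0.38]},
  {"translation":[0,0,0],"twist":[0.15,0.035,-0.475]},
  {"translation":[0,0,0],"twist":[0.18,0.041,-0.57]},
  {"translation":[0,0,0],"twist":[0.21,0.048,-0.665]},
  {"translation":[0,0,0],"twist":[0.24,0.055,-0.76]},
  {"translation":[0,0,0],"twist":[0.27,0.062,-0.855]},
  {"translation":[0,0,0],"twist":[0.301,0.069,-0.951]},
])

```text
t: 30.85
ee_pos: [498.3, 138.4, 307.3]
orientation: [1.748, 2.337, 0.351]
ft_force: [8.6, -4.7, -11.2]
width: 43.3
```

>>> send_rows([
  {"translation":[0,0,0],"twist":[0.03,0.007,-0.095]},
  {"translation":[0,0,0],"twist":[0.06,0.014,-0.19]},
  {"translation":[0,0,0],"twist":[0.09,0.021,-0.285]},
  {"translation":[0,0,0],"twist":[0.12,0.028,-0.38]},
  {"translation":[0,0,0],"twist":[0.15,0.035,-0.475]},
  {"translation":[0,0,0],"twist":[0.18,0.041,-0.57]},
  {"translation":[0,0,0],"twist":[0.21,0.048,-0.665]},
  {"translation":[0,0,0],"twist":[0.24,0.055,-0.76]},
  {"translation":[0,0,0],"twist":[0.27,0.062,-0.855]},
  {"translation":[0,0,0],"twist":[0.301,0.069,-0.951]},
])

```text
t: 31.85
ee_pos: [498.0, 138.2, 307.2]
orientation: [2.317, 1.868, 0.422]
ft_force: [7.3, -7.7, -10.5]
width: 43.5
```

```bash
python3 -c "
from h import *
m()
p=np.load('p.npy');D={n:ctrl.get_image(n) for n in('top','scene')}
cv2.imwrite('pics/a7.png',np.hstack([rect(D[n],p,[132.4,54.5],h,72,2.7) for n,h in(('top',0),('scene',0))])[:,:,::-1])"
```

```text
tcp tgt [497.2 139.7 306.6] d/100 [-0.008  0.015 -0.006] tilt twist [-0.001 -0.003 -0.   ] q [ 0.25  0.37  2.02 -0.02  0.43  0.48] F [  7.3  -7.7 -10.5] w 43.5 t 31.85 err in panel axes [ 0.6 -1.6  0.4] n [-0.3012 -0.069   0.9511]
axial moment 0.212
```

View pics/a7.png

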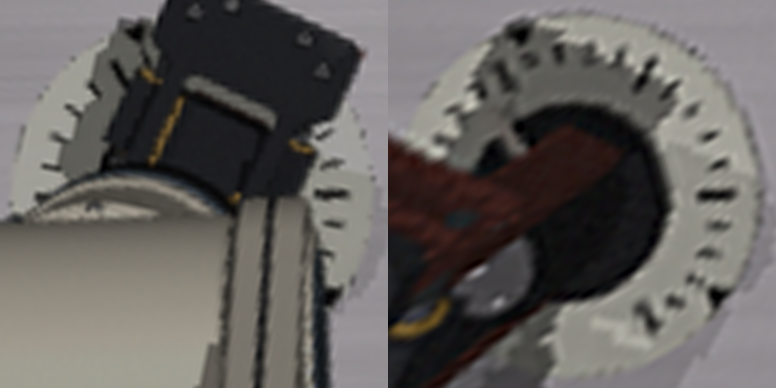

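In the scene half, the pointer line runs from about (520,150) to (502,103). With parallax that is roughly 95–99 V, as expected for 2.0 rad. I'll measure it numerically and calibrate the method on the first picture.

```bash
cat >> h.py <<'E'
def pointer(img,d,u0=(132.4,54.5),lo=-60,hi=10,r=np.arange(27,35,.5)):
    p=np.load("p.npy"); A=np.arange(lo,hi,.5); a=np.radians(A)
    g=cv2.cvtColor(img,cv2.COLOR_RGB2GRAY).astype(np.float32)
    P=np.array([[u0[0]+q*np.cos(t),u0[1]-q*np.sin(t),7] for t in a for q in r]); x=proj(d,panel(p,P)).astype(np.float32)
    v=cv2.remap(g,x[:,:1],x[:,1:],cv2.INTER_LINEAR).reshape(len(a),-1).mean(1)
    w=np.clip(v-np.median(v)-.4*(v.max()-np.median(v)),0,None); k=abs(A-A[v.argmax()])<12; ang=(A*w)[k].sum()/w[k].sum()
    print("angle",round(ang,1),"V",round((150+ang)/300*250,1),"prof",v[::4].round(0).astype(int).tolist()); return ang
E
python3 -c "
from h import *
D=ctrl.get_image('scene'); im0=cv2.imread('pics/scene0.png')[:,:,::-1].copy()
pointer(im0,D,lo=40,hi=100)
T=ctrl.get_image('top'); pointer(cv2.imread('pics/top0.png')[:,:,::-1].copy(),T,lo=40,hi=100)
for u in((132.4,54.5),(131.4,55),(133,54)): pointer(D['img'],D,u)
"
```

```text
angle 67.4 V 181.2 prof [23, 23, 21, 21, 21, 21, 21, 20, 18, 19, 23, 46, 113, 159, 158, 136, 83, 41, 23, 16, 16, 18, 19, 20, 21, 21, 21, 22, 23, 23]
angle 68.0 V 181.6 prof [19, 20, 21, 21, 20, 21, 21, 21, 21, 21, 25, 48, 92, 131, 142, 130, 90, 49, 30, 23, 22, 21, 20, 20, 21, 22, 22, 23, 22, 21]
angle -39.0 V 92.5 prof [16, 15, 13, 13, 15, 21, 31, 45, 60, 75, 86, 89, 80, 60, 37, 22, 13, 10, 12, 14, 16, 17, 17, 18, 18, 18, 19, 19, 20, 20, 21, 21, 21, 21, 19]
angle -37.1 V 94.1 prof [17, 17, 15, 14, 13, 15, 21, 31, 45, 61, 76, 87, 89, 77, 58, 36, 23, 12, 10, 13, 15, 17, 18, 18, 19, 19, 20, 21, 22, 22, 22, 23, 23, 23, 21]
angle -40.4 V 91.3 prof [15, 14, 13, 14, 19, 28, 41, 56, 71, 84, 89, 84, 66, 44, 24, 15, 10, 11, 14, 16, 16, 17, 17, 17, 17, 17, 18, 19, 19, 19, 19, 20, 20, 19, 18]
```

>>> send_rows([
  {"translation":[0,0,0],"twist":[0.03,0.007,-0.095]},
  {"translation":[0,0,0],"twist":[0.06,0.014,-0.19]},
  {"translation":[0,0,0],"twist":[0.09,0.021,-0.285]},
  {"translation":[0,0,0],"twist":[0.12,0.028,-0.38]},
  {"translation":[0,0,0],"twist":[0.15,0.035,-0.475]},
  {"translation":[0,0,0],"twist":[0.18,0.041,-0.57]},
  {"translation":[0,0,0],"twist":[0.18,0.041,-0.57]},
  {"translation":[0,0,0],"twist":[0.18,0.041,-0.57]},
  {"translation":[0,0,0],"twist":[0.18,0.041,-0.57]},
  {"translation":[0,0,0],"twist":[0.18,0.041,-0.57]},
])

```text
t: 33.05
ee_pos: [497.8, 138.2, 307.1]
orientation: [2.603, 1.522, 0.454]
ft_force: [7.4, -6.1, -8.2]
width: 43.5
```

```bash
cat >> h.py <<'E'
def marks(img,d,u0=(132.4,54.5)):
    p=np.load("p.npy"); g=cv2.cvtColor(img,cv2.COLOR_RGB2GRAY).astype(np.float32); out=[]
    for c0 in(-90,-30,30,90):
        A=np.arange(c0-9,c0+9,.5); r=np.arange(47,54,.5)
        P=np.array([[u0[0]+q*np.cos(np.radians(t)),u0[1]-q*np.sin(np.radians(t)),0] for t in A for q in r]); x=proj(d,panel(p,P)).astype(np.float32)
        v=cv2.remap(g,x[:,:1],x[:,1:],cv2.INTER_LINEAR).reshape(len(A),-1).mean(1); w=np.clip(np.median(v)-8-v,0,None); w[abs(A-A[v.argmin()])>5]=0; out.append(round((A*w).sum()/w.sum()-c0,1))
    print("mark errors deg at 50,100,150,200 V",out)
E
python3 -c "
from h import *
m()
D={n:ctrl.get_image(n) for n in('top','scene')}
for n in D:
  for u in((132.4,54.5),(131.4,54.5),(132.4,53.5)): print(n,u,end=' ');marks(cv2.imread(f'pics/{n}0.png')[:,:,::-1].copy(),D[n],u)
pointer(D['scene']['img'],D['scene'])
"
```

```text
tcp tgt [497.2 139.7 306.6] d/100 [-0.006  0.015 -0.006] tilt twist [-0.001 -0.003 -0.001] q [ 0.25  0.37  2.02 -0.02  0.43  0.77] F [ 7.4 -6.1 -8.2] w 43.5 t 33.05 err in panel axes [ 0.4 -1.6  0.5] n [-0.3012 -0.069   0.9511]
axial moment -0.136
top (132.4, 54.5) mark errors deg at 50,100,150,200 V [np.float64(-1.1), np.float64(-2.0), np.float64(-1.2), np.float64(-0.0)]
top (131.4, 54.5) mark errors deg at 50,100,150,200 V [np.float64(0.0), np.float64(-1.4), np.float64(-1.8), np.float64(-1.2)]
top (132.4, 53.5) mark errors deg at 50,100,150,200 V [np.float64(-1.1), np.float64(-2.9), np.float64(-2.2), np.float64(-0.0)]
scene (132.4, 54.5) mark errors deg at 50,100,150,200 V [np.float64(-8.4), np.float64(-3.7), np.float64(-2.4), np.float64(0.3)]
scene (131.4, 54.5) mark errors deg at 50,100,150,200 V [np.float64(-8.3), np.float64(-3.1), np.float64(-2.9), np.float64(-0.8)]
scene (132.4, 53.5) mark errors deg at 50,100,150,200 V [np.float64(-8.3), np.float64(-4.7), np.float64(-3.4), np.float64(0.3)]
angle -21.9 V 106.8 prof [13, 14, 15, 16, 17, 16, 15, 15, 15, 14, 14, 14, 16, 19, 26, 38, 52, 65, 77, 88, 93, 68, 42, 21, 18, 14, 12, 13, 15, 16, 16, 15, 14, 15, 16]
```

By rotation (2.28 rad) and by the image, corrected for the marks' own angular error, the knob is at about 109 V. I'll release, lift clear and compare the pointer with the mark directly.

>>> send_rows([
  {"translation":[0,0,0],"twist":[0,0,0]},
  {"translation":[0,0,0],"twist":[0,0,0]},
  {"translation":[0,0,0],"twist":[0,0,0]},
  {"translation":[0,0,0],"twist":[0,0,0]},
  {"translation":[0,0,0],"twist":[0,0,0]},
  {"translation":[0,0,0],"twist":[0,0,0]},
  {"translation":[0,0,0],"twist":[0,0,0]},
  {"translation":[0,0,0],"twist":[0,0,0]},
  {"translation":[0,0,0],"twist":[0,0,0]},
  {"translation":[0,0,0],"twist":[0,0,0]},
], grip=-1)

```text
t: 34.15
ee_pos: [497.6, 139.0, 307.3]
orientation: [2.603, 1.524, 0.455]
ft_force: [-0.7, 0.2, 0.2]
width: 88.1
```

>>> send_rows([
  {"translation":[-0.03,-0.01,0.09],"twist":[0,0,0]},
  {"translation":[-0.06,-0.01,0.18],"twist":[0,0,0]},
  {"translation":[-0.09,-0.02,0.27],"twist":[0,0,0]},
  {"translation":[-0.12,-0.03,0.36],"twist":[0,0,0]},
  {"translation":[-0.15,-0.03,0.45],"twist":[0,0,0]},
  {"translation":[-0.18,-0.04,0.54],"twist":[0,0,0]},
  {"translation":[-0.21,-0.05,0.63],"twist":[0,0,0]},
  {"translation":[-0.24,-0.05,0.72],"twist":[0,0,0]},
  {"translation":[-0.27,-0.06,0.81],"twist":[0,0,0]},
  {"translation":[-0.3,-0.07,0.9],"twist":[0,0,0]},
])

```text
t: 35.15
ee_pos: [467.3, 131.9, 398.1]
orientation: [2.603, 1.524, 0.455]
ft_force: [0.1, -0.2, 0.7]
width: 87.5
```

>>> send_rows([
  {"translation":[-0.09,0,0.05],"twist":[0,0,0]},
  {"translation":[-0.18,0,0.1],"twist":[0,0,0]},
  {"translation":[-0.27,0,0.1],"twist":[0,0,0]},
  {"translation":[-0.36,0,0.1],"twist":[0,0,0]},
  {"translation":[-0.45,0,0.1],"twist":[0,0,0]},
  {"translation":[-0.54,0,0.1],"twist":[0,0,0]},
  {"translation":[-0.63,0,0.1],"twist":[0,0,0]},
  {"translation":[-0.72,0,0.1],"twist":[0,0,0]},
  {"translation":[-0.8,0,0.1],"twist":[0,0,0]},
  {"translation":[-0.85,0,0.1],"twist":[0,0,0]},
])

```text
t: 36.15
ee_pos: [381.8, 132.0, 407.3]
orientation: [2.603, 1.524, 0.455]
ft_force: [0.2, -1.3, 0.6]
width: 87.7
```

```bash
python3 -c "
from h import *
m(); p=np.load('p.npy')
D={n:ctrl.get_image(n) for n in('top','scene')}
for n in D: pointer(D[n]['img'],D[n],lo=-50,hi=10); marks(D[n]['img'],D[n])
a=np.hstack([rect(D[n],p,[132.4,54.5],0,70,400/140) for n in D])
b=np.hstack([cv2.resize(rect(D[n],p,[103.5,-85.4],0,26,200/52),(200,200)) for n in D]+[cv2.resize(D['scene']['img'][130:380,200:460],(208,200)),np.zeros((200,192,3),np.uint8)])
cv2.imwrite('pics/a8.png',np.vstack([a,b])[:,:,::-1])
"
```

```text
tcp tgt [497.2 139.7 306.6] d/100 [ 1.154  0.078 -1.008] tilt twist [-0.003 -0.003 -0.001] q [ 0.31  0.03  2.17 -0.04  0.63  0.85] F [ 0.2 -1.3  0.6] w 87.7 t 36.15 err in panel axes [-77.5  18.2 131.1] n [-0.3012 -0.069   0.9511]
axial moment 0.025
angle -20.3 V 108.1 prof [18, 18, 19, 19, 19, 19, 19, 19, 19, 19, 21, 30, 56, 98, 137, 147, 130, 84, 39, 23, 21, 20, 20, 19, 20, 19, 19, 19, 20, 20]
mark errors deg at 50,100,150,200 V [np.float64(-1.1), np.float64(-2.0), np.float64(-1.2), np.float64(-0.0)]
angle -22.0 V 106.7 prof [22, 21, 21, 21, 19, 19, 19, 23, 30, 42, 62, 86, 110, 130, 150, 157, 109, 60, 21, 20, 19, 18, 19, 20, 21, 22, 23, 22, 22, 22]
mark errors deg at 50,100,150,200 V [np.float64(-8.3), np.float64(-3.7), np.float64(-2.4), np.float64(0.3)]
```

View pics/a8.png

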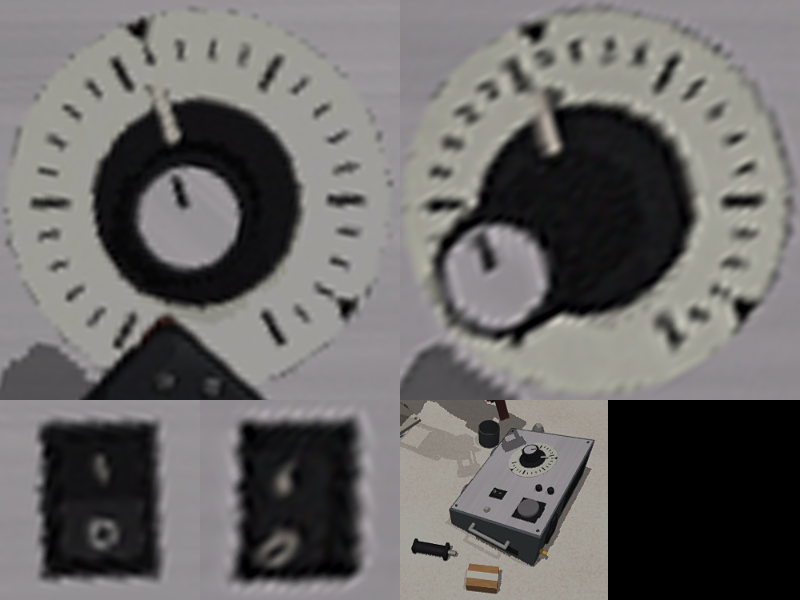

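The top view shows the pointer tip at (158,88) on the short mark beside the 110 V triangle. Corrected for the marks, it reads 109.7 V (top) and 109.5 V (scene). On the rocker, the ring now shows more parallax than the bar (6 mm against 3.4 mm), the reverse of before, so it is ON. Handing in.

```bash
python3 -c "
from workcell import ctrl
print(ctrl.close_job())"
```

```text
the job is handed in; nothing more can be done
None
```

The set is left switched on with the knob at about 110 V, and the job is handed in at 36 s of the 72 s allowed. Nothing reports a verdict, so this rests on my own checks.

- **Zero stop:** I wound the knob down from about 182 V. The turning moment jumped from 0.19 to 0.94 N m at the stop. The pointer itself was hidden in the pictures, so the evidence is that jump and the line on the knob's top pointing towards the 0 V mark.
- **Switching on:** I pressed the ON half with closed fingers, peaking at about 37 N along the panel normal. That is far above the 3–5 N needed but close to the 40 N limit that applies to the arm and gripper body. In the pictures afterwards the OFF half stands higher than the ON half, the reverse of before.
- **Raising to 110 V:** I turned the knob up by 2.28 rad (108.9 V). It only ever moved upward, so it stayed under 120 V. After letting go, the pointer reads 109.7 V in the top camera and 109.5 V in the scene camera.
- **Disagreement:** the raw camera readings were 108.1 and 106.7 V. I corrected them by the angle error of the nearby scale marks, because my panel pose was slightly off. The scene camera's 50 V mark was 8° out, and I did not use it for the correction.
- **Other things on the counter:** the gripper was lifted clear with the force reading near zero. I planned no contact with the other items. In the last picture I saw the core bit, carton and side handle in place, but I did not check the chuck separately.

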